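# Latch the tube spinner and hold its dial at the third click

## Robot

A 7-joint arm with a two-finger parallel gripper is mounted at the origin on the work surface. World frame = base frame: x ahead of the robot, y to its left, z up, the work surface at z = 0. Lengths are in m, angles in rad, forces in N, time in s.
With the tool pointing down it reaches from about 0.35 to 0.9 m from the base axis. Payload 8.1 kg.
Tool frame: the origin (TCP) lies on the centre line of the jaws, within the pads' length; the fingertips stand 19 mm ahead of it and the grasp point (between the pads) is the TCP; z points along the fingers, y is the direction in which the jaws open and shut (so a half turn about z gives the same grasp; the last joint's range is limited). The gripper opens to 92 mm and grips with 3 to 60 N. Pads are 19 mm wide; open, the fingers measure 130 mm over their backs; the gripper's body (75 mm by 190 mm) begins 47 mm behind the grasp point.
Start: joints at [-1.401, 0.434, 0.025, 1.573, -0.012, 1.134, -0.075], TCP at [0.168, 0.602, 0.246] pointing down, gripper open.
Joint ranges: [-2.62, 2.62], [-0.44, 2.09], [-1.27, 1.32], [0.08, 2.57], [-1.32, 4.46], [0.12, 2], [-2.74, 2.74]. Speed limits (rad/s): [2.22, 2.22, 3.01, 3.01, 3.14, 3.14, 3.14].

## Interface

Orientations are given as a rotation vector (axis times angle).
In Python, from cell import monitor, imaging, workorder, outline_of gives the robot as it stands.
- The arm moves only by the tool move_arm, never from a script. Its argument "series" is a list of rows, each a list of 6 numbers: the shift along the world's x, y, z in cm, then the turn, a rotation vector about the world's x, y, z in degrees. A call has 1 to 8 rows; each row shifts and turns the commanded pose from where the row before left it; what a row does not reach is not made up. A row lasts 1/10 s, in which the tool goes at most 50 mm and 8.59 degrees, less where a joint would pass 70% of its speed; a pose out of reach is approached as far as the arm can. A call with a gripper value outside its range is refused whole. "grip" is the opening, from 0 (shut) to 1 (fully open), set as the call begins (left out, the last holds). The fingers move at their own pace and stop on an object; "force" is the grip in N (left out, the last holds). Time passes only in rows, so rows that do not move let the fingers close. It gives the time, the measured TCP pose, the force and the opening at its end, in the units of the state.
- monitor.observe(): the state, without advancing time (a new reading comes with each control period).
- imaging.get_image(name): name is "scene" or "top"; returns a dict with "color" (420x560x3 uint8, red, green, blue), "fx", "fy", "cx", "cy" (pixels), "dist_coeffs" ([k1, k2, p1, p2, k3] as OpenCV has them; the pictures are not rectified), "rvec" (rotation vector, rad) and "tvec" (3), from world to camera coordinates, as OpenCV has them. Camera axes: x right, y down, z forward; pixel columns grow to the right and rows downward; lengths in m; the calibration is good to about 2 mm. A picture is of the moment at which its call begins. There is no depth.
- workorder.sign_off(): hands the job in, once; it reports no verdict.
Trained networks look in the newest picture that a camera, given by its name, has taken for a name from the list of things; names that differ only in an ending like _2 or _b are one class to them, and where a whole thing is asked for, a point or a joint stands for the part that bears it (a point fixed in the world has none). Each returns a list of dicts, best first, with "p" (0 to 1); they miss things now and then, are a little off and sometimes report something else, mostly with a low value. They report only what shows in the picture. A call takes as long as a camera call. They do not tell look-alikes from the thing itself.
- outline_of(camera, thing): "mask" (420x560 bool, what is visible of it) and "rect" ([left, top, width, height] in pixels, round what is visible of it).
The state is a dict: "clock": time; "joints": joint angles; "dq": joint speeds; "joint_efforts": joint torques, N m; "position": TCP position; "ee_rot": TCP orientation; "force": force on the tool from outside, world axes, zero at the start; "ft_torque": the same for the moment, N m; "width": opening from 0.0 (shut) to 1.0 (fully open).
Only numpy, scipy, OpenCV 4.12 (cv2) and the standard library are available. Lean on these libraries where they do the work, as an engineer would, in place of code of your own. Each camera call takes 0.05 s, during which the arm holds its last target. There are 200 camera calls.

## Task

Swing the steel hasp on the front of the tube spinner over so that it lies flat over the catch on the shut clear lid. Then turn the console's winged black dial clockwise past its first two clicks to the third (the three-stroke mark) and keep holding it there with the gripper, because it springs back when let go; the program finishes while still holding it. Leave the lid shut, and the bottles, rack, beaker and box standing where they are.

Things in the scene. Friction and masses are not known exactly. Their poses are not given: they have to be found in the camera images.
- spinner: tube spinner, a white plastic chamber, 190 mm (x) x 180 mm (y) at its foot, 100 mm high, fixed to the bench. Origin at the centre of its underside, z up; its own -x side, where the hasp is hinged, faces roughly to the robot. It may stand left or right of the console
- lid (a joint): hinge of the spinner's clear flat lid (8 mm thick, its top 108 mm above the bench), hinged on the far side; 0 = shut, as at the start; it grows as the lid is raised (rad)
- catch (a point): top of the catch on the lid: a steel stud 6 x 10 mm that stands 11 mm out of the lid, on its centre line, 30 mm from the hasp's hinge axis; it fits through the slot of the hasp and then sticks up about 6 mm above the strap
- hasp_hinge (a point): the middle of the hasp's hinge axis, on the spinner's front rim, 111.5 mm above the bench. Frame as the spinner's: the axis runs along its y; the shut hasp points along its +x, towards the lid
- hasp (a joint): angle of the hasp (rad): 0 = flat over the catch (fully home, a stop), 1.57 = upright, more = leaning out towards the robot, at most 2.3. Starts between 1.1 and 2.1, stays wherever it is left (friction 0.04 N m), and is shut by pushing it from its robot side over towards the lid and then down
- hasp_plate (a point): middle of the hasp's solid end plate, 61 mm from the hinge axis, on its upper face when shut. The hasp is a steel strap 28 mm wide, 3 mm thick, 83 mm long: slot 14 mm wide (20 to 41 mm from the axis), solid plate (41 to 80 mm), then a lip 6 mm above that face. Site x: hinge to tip; z: out of that face (towards the robot when upright)
- console: speed console, a grey box 180 mm (x) x 160 mm (y) x 70 mm high, fixed to the bench, with the winged dial towards its own -x side, a small fixed round knob and an amber vial on top towards +x. Origin at the centre of its underside, z up. White marks lie round the dial: a dot for rest, then one, two and three strokes for the clicks
- dial_grip (a point): point on the dial's vertical axis at gripping height, 99 mm above the bench. The dial is a black disc 48 mm across with an upright bar on it, 54 mm long, 14 mm thick, 34 mm high (top 113 mm above the bench); a white line marks the pointer end. This frame turns with the dial and equals the console's at rest; the pointer end lies 0.54 rad anticlockwise (from above) of its x
- dial (a joint): angle of the dial (rad), clockwise from above: 0 = rest, clicks (weak detents) at 0.36, 0.72 and 1.08, a stop at 1.16. A spring pulls it back to 0 from everywhere, 0.10 N m at rest, 0.17 N m at the third click; the clicks add or take up to 0.06 N m and none of them holds it. Above 0.96 it counts as at the third click
- vial: bystander: amber glass jar, 28 mm across, 45 mm high, on top of the console; origin at the centre of its underside, z up
- wash_bottle: bystander: white wash bottle, 68 mm across, 190 mm high with a bent spout; origin at the centre of its underside, z up
- spray_bottle: bystander: white spray bottle, 74 mm across, 213 mm high; origin at the centre of its underside, z up
- tip_rack: bystander: pipette tip rack, 79 x 119 mm, 44 mm high; origin at the centre of its underside, z up
- beaker: bystander: glass beaker, 52 mm across, 65 mm high; origin at the centre of its underside, z up
- reagent: bystander: white reagent bottle, 36 mm across, 62 mm high, between the machines; origin at the centre of its underside, z up
- tip_box: bystander: grey closed box, 80 x 120 x 60 mm high; origin at the centre of its underside, z up
Mind the look-alikes: they are no part of the job. Leave any purple or red look-alike of the console alone.

How it is judged:
On the way, in this order (a step that is already met when the one before it is completed fails the run):
1. the hasp lies flat over the catch and the lid is shut (value of joint hasp below 0.1 rad and value of joint lid below 0.04 rad), for 0.2 s.
2. the dial is held at the third click (value of joint dial above 0.96 rad and contact force between the fingers and dial above 1.5 N), for 0.5 s.
At the end, for the whole second after the job is handed in: the hasp within 0.10 rad of flat over the catch, the lid shut (within 0.04 rad), the dial above 0.96 rad (third click at 1.08) and held there by the gripper's fingers (contact above 1.5 N) (all of step 1 and all of step 2); the arm keeps its last pose, push and grip.
It fails at once if the dial is turned while the hasp is off (value of joint dial above 0.25 rad and value of joint hasp above 0.3 rad).
It fails at once if the lid is raised (value of joint lid above 0.15 rad).
It fails at once if a bystander is pushed over or away by more than 40 mm (distance of any of vial, wash_bottle, spray_bottle, tip_rack, beaker, reagent, tip_box from where it was at the start of the episode above 0.04 m or angle between any of vial, wash_bottle, spray_bottle, tip_rack, beaker, reagent, tip_box's own z axis and vertical above 0.5 rad).
It also fails if it takes over 48 s, if anything falls off the work surface, if the arm or the gripper's body presses on something with over 40 N, if the wrist force passes 120 N, or if a joint passes its speed limit or range.

## Working session

There is one attempt and no reset: what is moved stays moved. The work goes in short steps, Python scripts to look and compute and a tool call to move; the robot and the scene stay as the last step left them, time stands still between calls to the robot, and variables do not carry over. Pictures are saved under pics/ and viewed, about 8 in all and at most 12, crops included, and the job is handed in when it is done.

Besides the shell and the picture viewer there is one more tool, called after "Request:" as name(argument=value, ...) on one line, values as JSON. move_arm: Moves the arm, as the interface text tells. Its arguments: {"type":"object","properties":{"series":{"type":"array"},"grip":{"type":"number"},"force":{"type":"number"}},"required":["series"]}

```bash
mkdir -p pics
cat > h.py <<'E'
import numpy as np, cv2
from cell import monitor, imaging, workorder, outline_of
def cam(n):
    c=imaging.get_image(n); K=np.array([[c['fx'],0,c['cx']],[0,c['fy'],c['cy']],[0,0,1.]])
    c['K']=K; c['d']=np.array(c['dist_coeffs'],float); c['r']=np.array(c['rvec'],float); c['t']=np.array(c['tvec'],float); return c
def ray(c,uv):
    p=cv2.undistortPoints(np.array(uv,float).reshape(-1,1,2),c['K'],c['d']).reshape(-1,2)
    R=cv2.Rodrigues(c['r'])[0]; o=-R.T@c['t']; return o,np.c_[p,np.ones(len(p))]@R
def onz(c,uv,z):
    o,d=ray(c,uv); return o+d*((z-o[2])/d[:,2])[:,None]
def proj(c,P): return cv2.projectPoints(np.array(P,float).reshape(-1,1,3),c['r'],c['t'],c['K'],c['d'])[0].reshape(-1,2)
E
python3 - <<'E'
from h import *
for n in ("scene","top"):
    c=cam(n); cv2.imwrite(f"pics/{n}0.png",cv2.resize(c['color'][:,:,::-1],(784,588),interpolation=cv2.INTER_CUBIC))
    print(n,c['fx'],ray(c,[[280,210]]))
    for t in ("spinner","console","hasp","hasp_plate","catch","dial","dial_grip","vial","reagent","lid"):
        print(t,[(round(o['p'],2),[int(v) for v in o['rect']]) for o in outline_of(n,t)[:3]])
print(monitor.observe())
E
```

```text
scene 541.3446563814591 (array([ 1.41472683, -0.17827627,  1.41329715]), array([[-0.54259554,  0.07926022, -0.83633117]]))
spinner [(0.83, [326, 152, 67, 93]), (0.7, [234, 188, 20, 23]), (0.5, [332, 174, 59, 51])]
console [(0.86, [174, 266, 66, 77]), (0.71, [211, 185, 60, 64]), (0.62, [73, 141, 67, 57])]
hasp [(0.51, [213, 186, 59, 62]), (0.48, [353, 148, 9, 29])]
hasp_plate [(0.71, [352, 155, 10, 20])]
catch [(0.79, [329, 175, 60, 54]), (0.34, [324, 150, 67, 94])]
dial [(0.74, [235, 190, 18, 21]), (0.69, [197, 275, 12, 19]), (0.68, [95, 144, 16, 16])]
dial_grip [(0.84, [194, 275, 17, 20]), (0.72, [239, 189, 15, 18]), (0.65, [98, 143, 9, 15])]
vial [(0.45, [250, 216, 15, 10])]
reagent [(0.67, [292, 179, 9, 18]), (0.31, [238, 190, 18, 14])]
lid [(0.74, [351, 153, 11, 21]), (0.56, [329, 177, 62, 50])]
top 480.9189020909769 (array([ 0.17806111, -0.08781625,  1.84354421]), array([[ 0.18962807,  0.01898486, -0.98174669]]))
spinner [(0.96, [193, 169, 55, 59])]
console [(0.78, [285, 183, 48, 53]), (0.56, [391, 248, 51, 58])]
hasp [(0.41, [202, 217, 11, 7])]
hasp_plate [(0.43, [207, 219, 9, 
[... 219 characters left out ...]
]
{'clock': 1.1, 'joints': array([-1.40059249,  0.43450126,  0.02503484,  1.57320578, -0.01159744,
        1.13403612, -0.07510214]), 'dq': array([-1.78653412e-04,  4.44251949e-04,  9.76387124e-04,  5.72453140e-06,
        9.24485942e-04,  5.09531061e-04,  2.11768891e-05]), 'joint_efforts': array([ 4.37708768e-04, -6.67667985e+01,  9.84494314e-01, -3.14807975e+01,
       -6.04535406e-02,  3.28392698e-02,  1.56845084e-05]), 'position': array([0.1684417 , 0.60187197, 0.24573922]), 'ee_rot': array([ 4.27370828e-01,  3.11235898e+00, -1.05108347e-05]), 'force': array([ 0.10673155, -0.33434532, -0.75350869]), 'ft_torque': array([-0.01310658,  0.04141132, -0.00870591]), 'width': 0.9998617482099335}
```

View pics/scene0.png

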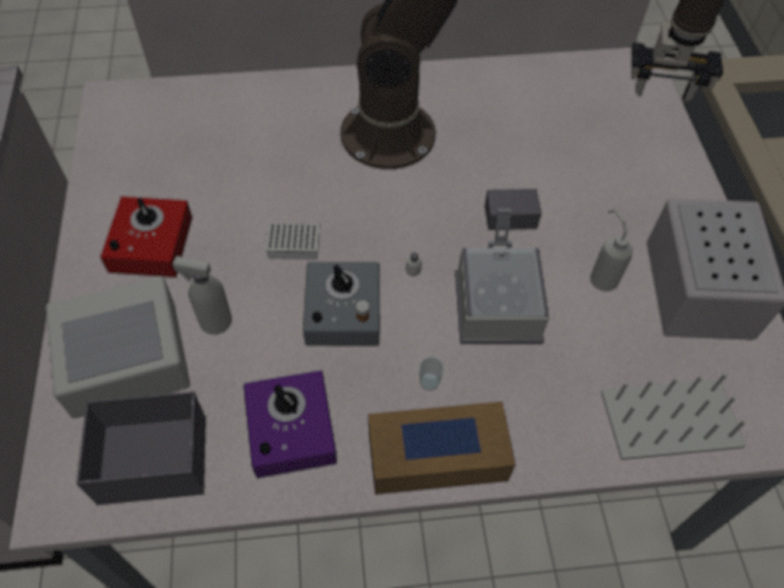

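View pics/top0.png

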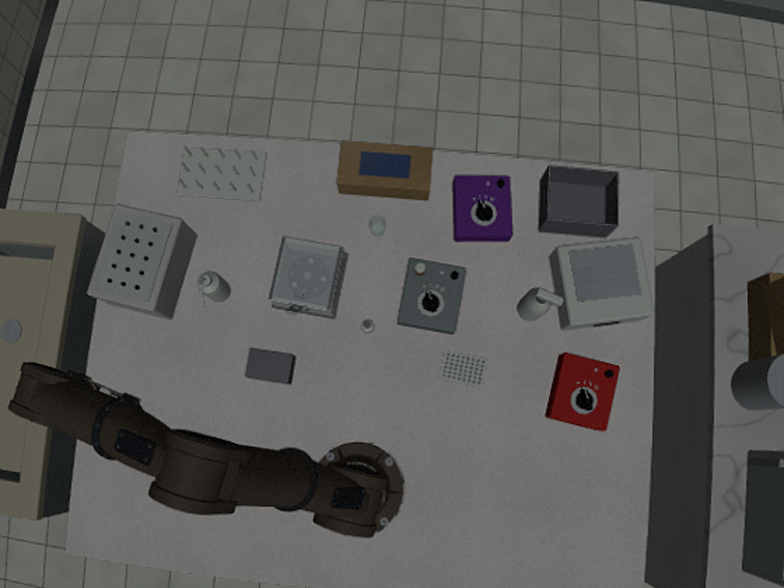

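Scene: grey console near (342,300), spinner (500,290) with the hasp upright near (503,225), tip box (513,208) in front of it. The red and purple consoles are look-alikes. I'll fit the poses from the masks.

```bash
cat > fit.py <<'E'
from h import *
from scipy.optimize import minimize
import pickle
C={n:cam(n) for n in("scene","top")}
def mask(n,t,rc):
    best=None
    for o in outline_of(n,t):
        l,tp,w,h=o['rect']; d=abs(l+w/2-rc[0])+abs(tp+h/2-rc[1])
        if d<14 and o['p']>.3 and (best is None or o['mask'].sum()>best.sum()): best=o['mask']
    return best
def box(p,sx,sy,h):
    x,y,a=p; c,s=np.cos(a),np.sin(a)
    return np.array([[x+c*u-s*v,y+s*u+c*v,z] for z in(0,h) for u in(-sx/2,sx/2) for v in(-sy/2,sy/2)])
S=4
def iou(p,ms,dim):
    tot=0
    for n,m in ms.items():
        if m is None: continue
        im=np.zeros((420*S,560*S),np.uint8)
        hull=cv2.convexHull(proj(C[n],box(p,*dim)).astype(np.float32))
        cv2.fillConvexPoly(im,np.round((hull+.5)*S*16).astype(np.int32),1,shift=4)
        M=cv2.resize(m.astype(np.uint8),None,fx=S,fy=S,interpolation=0)
        tot+=(im&M).sum()/(im|M).sum()
    return -tot
out={}
for t,dim,rs,rt,z in(("spinner",(.19,.18,.108),(359,208),(220,198),.1),("console",(.18,.16,.07),(241,217),(309,210),.07)):
    ms={"scene":mask("scene",t,rs),"top":mask("top",t,rt)}
    x,y=onz(C["top"],[rt],z/2)[0][:2]
    for use in(("scene","top"),("scene",),("top",)):
        r=min((minimize(iou,[x,y,a],args=({k:ms[k] for k in use},dim),method="Nelder-Mead",options=dict(initial_simplex=np.array([x,y,a])+np.array([[0,0,0],[.02,0,0],[0,.02,0],[0,0,.15]]))) for a in(-.2,.05,.25)),key=lambda r:r.fun)
        print(t,use,r.x.round(4),round(r.fun,3))
        if len(use)==2: out[t]=r.x
pickle.dump(out,open("fit.pkl","wb"))
def crop(n,l,t,w,h,f,name): cv2.imwrite(name,cv2.resize(C[n]['color'][t:t+h,l:l+w,::-1],None,fx=f,fy=f,interpolation=cv2.INTER_CUBIC))
a=C["scene"]['color'][135:260,205:400,::-1]; b=C["top"]['color'][160:245,180:345,::-1]
a=cv2.resize(a,(780,500),interpolation=cv2.INTER_CUBIC); cv2.imwrite("pics/sc1.png",a)
cv2.imwrite("pics/tc1.png",cv2.resize(b,(792,408),interpolation=cv2.INTER_CUBIC))
E
python3 fit.py
```

```text
spinner ('scene', 'top') [ 0.5496  0.177  -0.082 ] -1.766
spinner ('scene',) [ 0.5527  0.1797 -0.1401] -0.874
spinner ('top',) [ 0.5502  0.1778 -0.0576] -0.893
console ('scene', 'top') [ 0.5315 -0.1574 -0.1039] -1.793
console ('scene',) [ 0.5316 -0.1588 -0.0985] -0.882
console ('top',) [ 0.5329 -0.1575 -0.1044] -0.912
```

View pics/sc1.png

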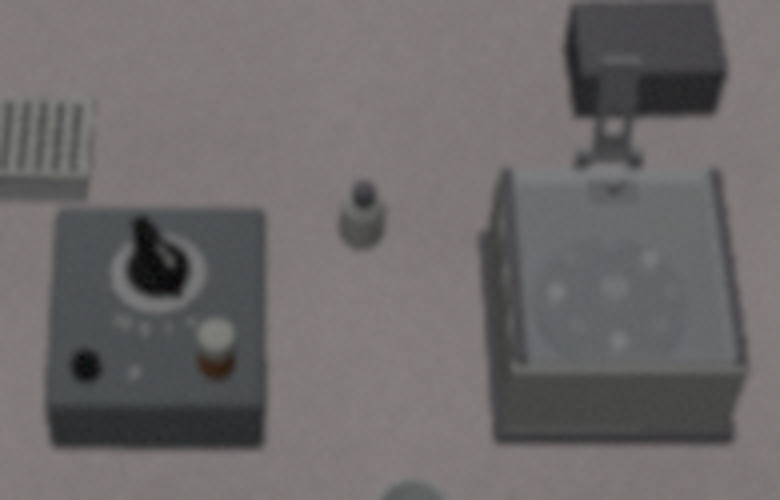

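View pics/tc1.png

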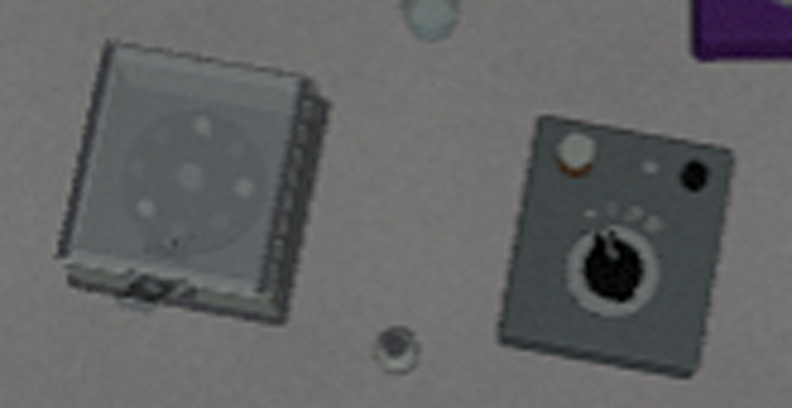

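Scene crop: hasp hinge at (357,175), tip at about (360,149), catch (358,182), dial ring centre (244.5,202.5). Top crop: catch (217,210.6), ring centre (307.5,216.7).

Run:
```python
from h import *
C={n:cam(n) for n in("scene","top")}
P={"scene":dict(catch=(358,182),hinge=(357,174.5),tip=(360,149.5),dial=(244.5,202.5)),"top":dict(catch=(217,210.6),hinge=(211,219.5),dial=(307.5,216.7))}
Z=dict(catch=.114,hinge=.1115,dial=.071,tip=.19)
for n in P:
  for k,v in P[n].items(): print(n,k,onz(C[n],[v],Z[k])[0].round(4))
# tip angle: hinge + 80mm*(cos a, 0, sin a) in spinner frame
for hn in ([.452,.19,.1115],[.457,.19,.1115]):
  for a in(1.1,1.3,1.5,1.7,1.9,2.1):
    for yaw in(-.09,): 
        q=np.array(hn)+.083*np.array([np.cos(a)*np.cos(yaw),np.cos(a)*np.sin(yaw),np.sin(a)]); print(a,[proj(C[n],q).round(1)[0].tolist() for n in C])
```

```text
scene catch [0.4958 0.1871 0.114 ]
scene hinge [0.4662 0.1901 0.1115]
scene tip [0.4343 0.194  0.19  ]
scene dial [ 0.5067 -0.1537  0.071 ]
top catch [0.4904 0.176  0.114 ]
top hinge [0.456  0.1948 0.1115]
top dial [ 0.5036 -0.1583  0.071 ]
1.1 [[360.9, 165.5], [211.4, 206.8]]
1.3 [[360.7, 160.0], [210.2, 210.7]]
1.5 [[360.2, 154.9], [209.2, 215.0]]
1.7 [[359.6, 150.6], [208.3, 219.7]]
1.9 [[358.9, 147.1], [207.5, 224.3]]
2.1 [[358.0, 144.7], [206.9, 228.8]]
1.1 [[361.3, 166.9], [211.5, 205.4]]
1.3 [[361.0, 161.4], [210.4, 209.3]]
1.5 [[360.6, 156.3], [209.3, 213.6]]
1.7 [[360.0, 151.9], [208.4, 218.3]]
1.9 [[359.2, 148.5], [207.7, 222.9]]
2.1 [[358.3, 146.0], [207.1, 227.4]]
```

Request:
move_arm(series=[[2,-3.6,0,0,0,1.3],[2.3,-4,0,0,0,1.3],[2.3,-4,0,0,0,1.3],[2.3,-4,0,0,0,1.3],[2.3,-4,0,0,0,1.3],[2.3,-4,0,0,0,1.3],[2.3,-4,0,0,0,1.3],[2.3,-4,0,0,0,1.3]], grip=0, force=20)

```text
clock: 2.3
position: [0.3501, 0.2842, 0.246]
ee_rot: [0.142, 3.138, 0.001]
force: [0.3, 0.4, 0.3]
width: 0.351
```

Request:
move_arm(series=[[1.6,-3,-1.5,0,0,0],[1.6,-3,-2,0,0,0],[1.6,-3.1,-3.5,0,0,0],[0,0,0,0,0,0]])

```text
clock: 2.7
position: [0.3973, 0.1895, 0.1729]
ee_rot: [-0.153, -3.135, 0.007]
force: [-1.0, 0.2, 0.6]
width: 0.02
```

Run:
```python
from h import *
c=cam("scene");print(monitor.observe()['position'])
a=c['color'][125:225,290:420,::-1]; cv2.imwrite("pics/s2.png",cv2.resize(a,(780,600),interpolation=cv2.INTER_CUBIC))
```

```text
[0.397163   0.19218182 0.1743483 ]
```

View pics/s2.png

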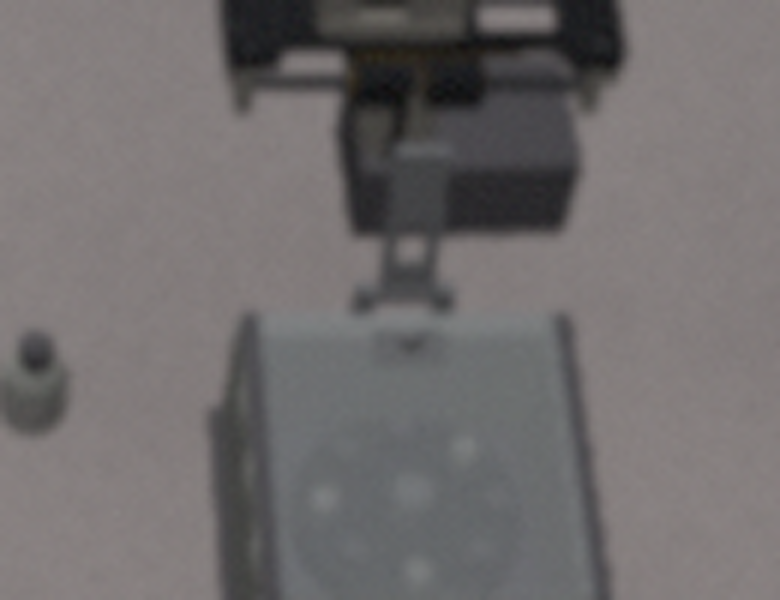

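The fingers are right behind the hasp and in line with it (crop 420,150). Now I push it over.

Request:
move_arm(series=[[1.4,-0.1,0,0,0,0],[1.4,-0.1,0,0,0,0],[1.4,-0.1,0,0,0,0],[1.4,-0.1,0,0,0,0],[1.5,-0.2,0,0,0,0],[1.5,-0.1,-0.5,0,0,0],[1.3,-0.1,-1,0,0,0],[0,0,0,0,0,0]])

```text
clock: 3.55
position: [0.4981, 0.1861, 0.1595]
ee_rot: [-0.146, -3.138, 0.002]
force: [-0.5, 0.3, -0.2]
width: 0.004
```

Run:
```python
from h import *
c=cam("scene");o=monitor.observe();print(o['position'],o['force'])
a=c['color'][125:225,290:420,::-1]; cv2.imwrite("pics/s3.png",cv2.resize(a,(780,600),interpolation=cv2.INTER_CUBIC))
```

```text
[0.49708135 0.18633607 0.15994184] [-0.41881769  0.53382375  0.16262644]
```

View pics/s3.png

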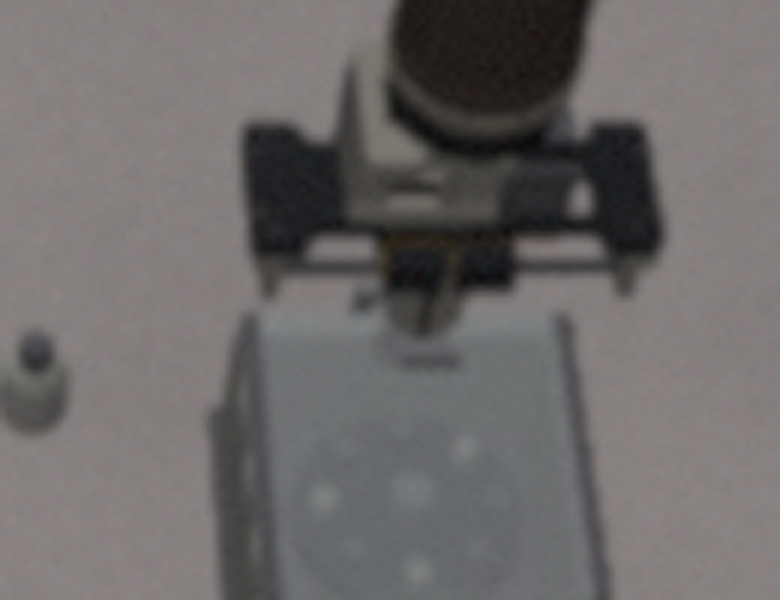

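The hasp has gone over and its tip shows beyond the fingers at (430,362). I carry on down.

Request:
move_arm(series=[[0.8,-0.1,-0.8,0,0,0],[0.8,-0.1,-1,0,0,0],[0.2,0,-0.6,0,0,0],[0,0,-0.3,0,0,0],[0,0,-0.2,0,0,0],[0,0,0,0,0,0]])

```text
clock: 4.2
position: [0.5144, 0.1847, 0.1322]
ee_rot: [0.144, 3.138, 0.0]
force: [-0.4, -2.0, 5.0]
width: 0.005
```

Request:
move_arm(series=[[0,0,-0.2,0,0,0],[0,0,0,0,0,0],[0,0,0,0,0,0]])

```text
clock: 4.5
position: [0.5145, 0.1848, 0.1317]
ee_rot: [0.144, 3.137, 0.001]
force: [-6.1, -3.7, 21.8]
width: 0.01
```

Request:
move_arm(series=[[0,0,1.5,0,0,0],[0,0,4,0,0,0],[0,-3,4,0,0,3],[0,-5,1,0,0,3],[0,-5,0,0,0,3],[0,-5,0,0,0,3],[0,-5,0,0,0,3],[0,0,0,0,0,0]], grip=1)

```text
clock: 5.3
position: [0.5135, -0.0523, 0.2351]
ee_rot: [-0.254, 3.131, -0.005]
force: [0.3, -0.5, -0.2]
width: 0.65
```

Run:
```python
from h import *
c=cam("scene");d=cam("top");o=monitor.observe();print(o['position'],o['force'],o['ee_rot'])
a=c['color'][140:215,310:410,::-1]; b=d['color'][165:235,190:260,::-1]
cv2.imwrite("pics/s4.png",np.hstack([cv2.resize(a,(400,300),interpolation=cv2.INTER_CUBIC),cv2.resize(b,(300,300),interpolation=cv2.INTER_CUBIC)]))
```

```text
[ 0.51409721 -0.04540879  0.23469456] [ 0.09718026 -0.31024018  0.21693316] [-2.61655255e-01  3.13042557e+00  2.72778623e-04]
```

View pics/s4.png

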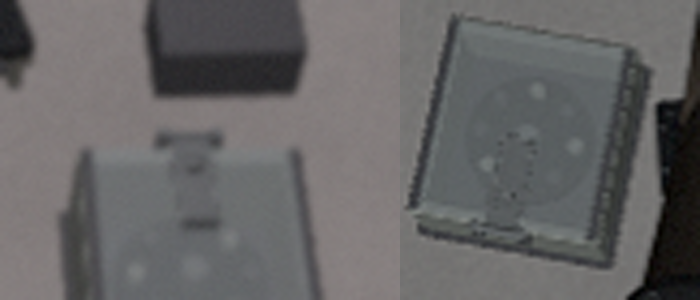

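The hasp lies flat with the catch through its slot (left crop 190,165–225), and the 22 N press went against the stop. On to the dial.

Request:
move_arm(series=[[-0.2,-3.5,0,0,0,5],[-0.3,-3.5,0,0,0,5],[-0.4,-3.8,0,0,0,5.4],[0,0,-3,0,0,0],[0,0,-3,0,0,0],[0,0,-1,0,0,0],[0,0,0,0,0,0]])

```text
clock: 6.1
position: [0.5049, -0.1504, 0.1634]
ee_rot: [0.687, -3.063, -0.003]
force: [0.3, 1.4, 0.7]
width: 1.001
```

Run:
```python
from h import *
c=cam("scene");d=cam("top");o=monitor.observe();print(o['position'],o['ee_rot'],o['width'])
R=cv2.Rodrigues(o['ee_rot'])[0]; p=o['position']
print("tool y deg",np.degrees(np.arctan2(R[1,1],R[0,1])))
im=c['color'][:,:,::-1].copy()
a=cv2.resize(im[155:255,190:310],(720,600),interpolation=cv2.INTER_CUBIC)
ax=np.array([.505,-.155,0])
u=np.array([np.cos(.436),np.sin(.436),0])
f=lambda P:tuple(((proj(c,P)[0]-[190,155]+.5)*6).round().astype(int).tolist())
cv2.line(a,f(ax+[0,0,.113]-.027*u),f(ax+[0,0,.113]+.027*u),(0,255,0),1)
cv2.line(a,f(ax+[0,0,.079]),f(ax+[0,0,.113]),(0,255,255),1)
tip=p+R[:,2]*.019
cv2.line(a,f(tip-.046*R[:,1]),f(tip+.046*R[:,1]),(0,0,255),1)
cv2.imwrite("pics/s5.png",a)
```

```text
[ 0.5062088  -0.15128983  0.1654129 ] [-6.86356805e-01  3.06484489e+00 -1.22056259e-04] 1.0011631049171081
tool y deg 115.24567052863202
```

View pics/s5.png

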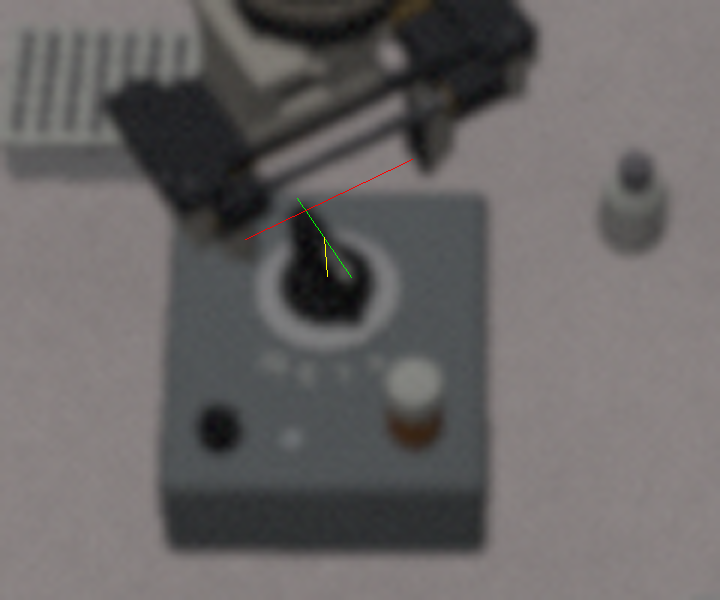

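The modelled bar line (green, 298,198 to 350,277) matches the dial bar, and the jaws straddle it. Down and grip.

Request:
move_arm(series=[[0,-0.3,-2,0,0,0],[0,0,-2,0,0,0],[0,0,-1.8,0,0,0],[0,0,-0.4,0,0,0],[0,0,0,0,0,0],[0,0,0,0,0,0]])

```text
clock: 6.8
position: [0.5064, -0.1552, 0.1038]
ee_rot: [-0.684, 3.064, -0.001]
force: [0.1, -0.1, -0.3]
width: 0.999
```

Request:
move_arm(series=[[0,0,-0.2,0,0,0],[0,0,0,0,0,0],[0,0,0,0,0,0],[0,0,0,0,0,0],[0,0,0,0,0,0],[0,0,0,0,0,0],[0,0,0,0,0,0],[0,0,0,0,0,0]], grip=0, force=30)

```text
clock: 7.6
position: [0.5054, -0.1551, 0.1006]
ee_rot: [0.684, -3.066, -0.0]
force: [-0.8, 0.3, 0.7]
width: 0.488
```

Request:
move_arm(series=[[0,0,0,0,0,0],[0,0,0,0,0,0],[0,0,0,0,0,0],[0,0,0,0,0,0],[0,0,0,0,0,0],[0,0,0,0,0,0]])

```text
clock: 8.2
position: [0.5054, -0.1551, 0.1006]
ee_rot: [0.684, -3.066, -0.0]
force: [0.1, -0.3, 1.2]
width: 0.492
```

Run:
```python
from h import *
c=cam("scene");d=cam("top");o=monitor.observe();print(o['position'],o['force'],o['ft_torque'],o['width'])
a=cv2.resize(c['color'][165:225,205:285,::-1],(792,594),interpolation=cv2.INTER_CUBIC)
cv2.imwrite("pics/s6.png",np.clip(a.astype(float)*1.7,0,255).astype(np.uint8))
```

```text
[ 0.50542318 -0.1551074   0.10054333] [-1.17392803 -0.26464915  1.08407957] [0.11507689 0.06713859 0.00026547] 0.4917749633650045
```

View pics/s6.png

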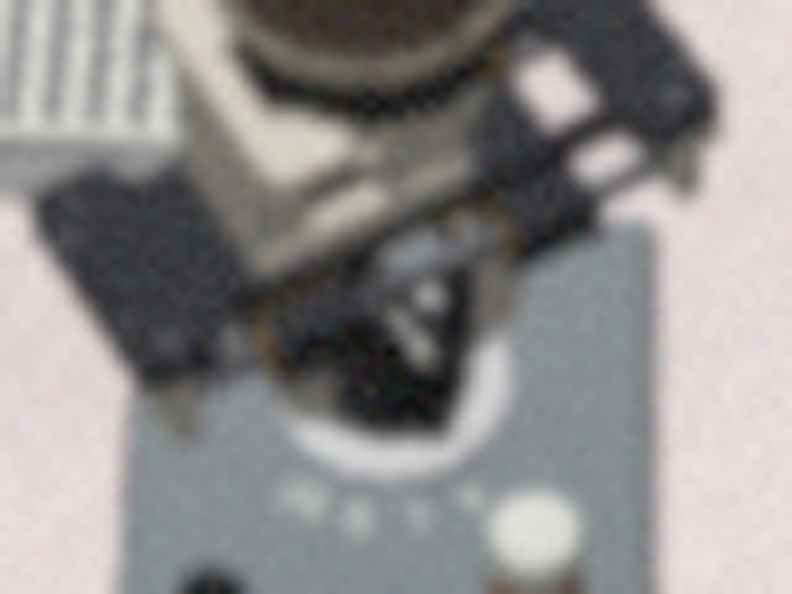

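The jaws closed on the 48 mm disc (opening 0.49), not on the bar. I open, raise 8 mm and grip again.

Request:
move_arm(series=[[0,0,0,0,0,0],[0,0,0,0,0,0],[0,0,0.5,0,0,0],[0,0,0.3,0,0,0],[0,0,0,0,0,0]], grip=0.7)

```text
clock: 8.8
position: [0.5059, -0.1552, 0.1092]
ee_rot: [-0.684, 3.065, -0.001]
force: [1.1, -0.5, 0.7]
width: 0.702
```

Request:
move_arm(series=[[0,0,0,0,0,0],[0,0,0,0,0,0],[0,0,0,0,0,0],[0,0,0,0,0,0],[0,0,0,0,0,0],[0,0,0,0,0,0],[0,0,0,0,0,0],[0,0,0,0,0,0]], grip=0, force=35)

```text
clock: 9.6
position: [0.5054, -0.1551, 0.1085]
ee_rot: [0.684, -3.066, -0.0]
force: [0.2, 0.5, 0.1]
width: 0.149
```

Request:
move_arm(series=[[0,0,0,0,0,-7],[0,0,0,0,0,-7.9],[0,0,0,0,0,-7.9],[0,0,0,0,0,-7.9],[0,0,0,0,0,-7.9],[0,0,0,0,0,-7.9],[0,0,0,0,0,-7.9],[0,0,0,0,0,-7.9]])

```text
clock: 10.4
position: [0.5055, -0.1546, 0.1086]
ee_rot: [-1.008, -2.976, -0.001]
force: [-0.3, 0.9, -1.0]
width: 0.153
```

Request:
move_arm(series=[[0,0,0,0,0,0],[0,0,0,0,0,0],[0,0,0,0,0,0]])

```text
clock: 10.7
position: [0.5055, -0.1547, 0.1085]
ee_rot: [-0.995, -2.98, -0.001]
force: [0.1, 3.0, 0.8]
width: 0.151
```

Run:
```python
from h import *
c=cam("scene");d=cam("top");o=monitor.observe();print(o['position'],o['force'],o['ft_torque'],o['width'],o['clock'])
R=cv2.Rodrigues(o['ee_rot'])[0];print("tool y deg",np.degrees(np.arctan2(R[1,1],R[0,1])))
a=cv2.resize(c['color'][165:225,205:285,::-1],(480,360),interpolation=cv2.INTER_CUBIC)
b=cv2.resize(c['color'][140:215,310:390,::-1],(300,281),interpolation=cv2.INTER_CUBIC); b=np.vstack([b,np.zeros((79,300,3),np.uint8)])
cv2.imwrite("pics/s7.png",np.clip(np.hstack([a,b]).astype(float)*1.7,0,255).astype(np.uint8))
```

```text
[ 0.50545206 -0.15470928  0.10851653] [0.59902553 3.83452654 0.76352614] [ 0.6530626  -0.07076816  0.13582654] 0.15389880838853215 10.8
tool y deg 52.99300248328862
```

View pics/s7.png

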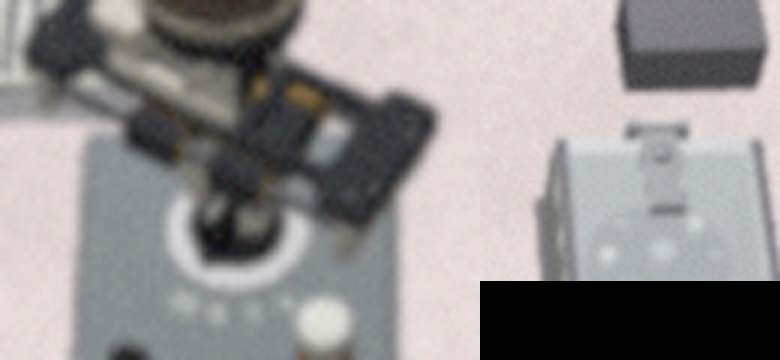

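Request:
move_arm(series=[[0,0,0,0,0,-2],[0,0,0,0,0,0],[0,0,0,0,0,0],[0,0,0,0,0,0],[0,0,0,0,0,0],[0,0,0,0,0,0],[0,0,0,0,0,0],[0,0,0,0,0,0]])

```text
clock: 11.6
position: [0.5055, -0.1548, 0.1085]
ee_rot: [-1.051, -2.96, -0.001]
force: [-0.5, 5.2, 1.5]
width: 0.151
```

Run:
```python
from h import *
o=monitor.observe();R=cv2.Rodrigues(o['ee_rot'])[0];print(o['clock'],o['force'],o['ft_torque'],o['width'],"tool y deg",np.degrees(np.arctan2(R[1,1],R[0,1])))
```

```text
11.6 [-0.4881478   5.21235748  1.47489001] [ 1.13804421 -0.14507234  0.23024284] 0.15057515588990147 tool y deg 50.89866035261669
```

```bash
python3 -c "
from cell import workorder; print(workorder.sign_off())"
```

```text
the job is handed in; nothing more can be done
None
```

I shut the hasp over the catch, then turned the dial to the third click. The job was handed in at about 11.6 s with the gripper still holding it; sign-off gave no verdict.

- **Hasp and lid:** I pushed the hasp over with closed fingers and pressed it to its stop with about 22 N. The picture taken after the turn shows it still flat with the stud through the slot, and the lid looks shut.
- **Dial:** The gripper holds the bar at an opening of 0.15 (about 14 mm, the bar's thickness) with a 35 N grip. The tool turned 64.4° clockwise (1.12 rad) from where it gripped. The reaction torque was 0.23 N m, which fits a position just past the third click. I did not read the dial's own angle: the gripper hides the pointer in the pictures.
- **What went wrong on the way:** The first grip closed on the dial's 48 mm disc (opening 0.49) because the fingertips were too low. I opened, raised the gripper 8 mm and gripped the bar. The dial had not been turned at that point.
- **Bystanders:** I saw no contact with any of them, but the last crops show only the vial, the tip box and part of the tip rack. I did not check the others at the end.

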